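Clamp the straw block with the click wrench

TASK

Gently slide the white straw block along its channel until it is fully home against the end stop. Then turn the red-handled click wrench clockwise (seen from above) until it breaks over with a click, stop at once so that it is not forced on past the click, and swing it back until its handle lies over the yellow rest pad. Let go, leaving the block home, and leave the bowl, jar and cup alone.

Things in the scene. Friction and masses are not known exactly. Their poses are not given: they have to be found in the camera images.
- jig: Fixed clamping jig: aluminium plate 220 x 260 x 12 mm (x -110 to 110, y -150 to 110). Origin on the table; x runs along the block's channel to the end stop. Channel: centre line y = 45 mm, floor 12 mm above the table, between a blue rail (+y) and a steel jaw (-y) whose tops are 24 mm above the table; about 4 mm side play. Screw axis (vertical) at x = 0, y = -50 mm.
- stop (a point): Centre line of the channel at the face of the blue end stop (26 mm high) that the block must touch, 34 mm above the table; axes as the jig's.
- block_mid (a point): Middle of the loose white straw block, about 0.25 kg, 60 mm (its x, along the channel) x 50 x 45 mm high, standing on the channel floor, with nine straws rising 12 mm more from its top. It starts in the channel, its leading face 50 to 95 mm short of the stop. Home: this point is 30 mm before the stop face.
- wrench_head (a point): Centre of the wrench's round head (radius 22 mm), fixed on the screw axis, 70 mm above the table; x axis points along the wrench to its handle. Clockwise it first swings free 0.1 to 0.45 rad, then turns the screw: 0.75 N m, rising 1.9 N m per rad. At about 1.4 N m, at an angle that differs each time and cannot be seen, it clicks. Anticlockwise it swings free; the screw stays tight.
- wrench_grip (a point): Middle of the red handle, a level bar 18 mm thick, red 82 to 167 mm from the screw axis; this point 120 mm from it, 70 mm up, x axis outwards. Hinged to the head on the screw axis by a snap spring: at the click it gives way clockwise, the push here falling from about 11 N to about 6 N within 0.08 rad; beyond 0.10 rad (12 mm) it is forced, hard stop at 0.13. Let go, it snaps straight.
- rest (a point): Where the middle of the red handle is when the wrench lies over the yellow rest pad: 120 mm from the screw axis, 70 mm up, on the anticlockwise side. The pad (22 x 34 mm, top 58 mm up) stands 70 mm from the axis, under the handle's steel shank, which passes freely over it.
- bowl_mid (a point): Middle of a loose orange bowl, 110 mm wide, 50 mm high, a bystander.
- jar_mid (a point): Middle of a loose jar with a yellow cap, 60 mm wide, 80 mm high, a bystander.
- cup_mid (a point): Middle of a loose green cup, 60 mm wide, 70 mm high, a bystander.
Things that resemble listed ones, but are neither listed nor needed, are in the scene too. There is more than one size of the part that bears block_mid; the job needs the largest.

How it is judged (in metres and radians):
On the way, in this order (a step that is already met when the one before it is completed fails the run):
1. the straw block is home against the end stop (within 2.5 mm) (x of block_mid in the frame of stop above -0.0325 m), for 0.2 s.
2. the wrench breaks over: its handle bends more than 0.02 rad clockwise from its head (angle between the x axis of wrench_grip and the x axis of wrench_head, either way round above 0.02 rad), for 0.05 s.
At the end, for the whole second after the job is handed in: The block is home against the stop (within 2.5 mm), the wrench is straight again (within 0.02 rad) and the middle of its handle is within 25 mm of the rest point (x of block_mid in the frame of stop above -0.0325 m and horizontal distance between wrench_grip and rest below 0.025 m and angle between the x axis of wrench_grip and the x axis of wrench_head, either way round below 0.02 rad); the robot touches nothing.
It fails at once if the wrench is forced on past its click (handle bent more than 0.10 rad) (angle between the x axis of wrench_grip and the x axis of wrench_head, either way round above 0.1 rad).
It fails at once if the block is rammed into the jig (over 40 N) (contact force between block and jig above 40 N).
It fails at once if the bowl, jar or cup is moved by more than 30 mm (distance of any of bowl_mid, jar_mid, cup_mid from where it was at the start of the episode above 0.03 m).
It also fails if it takes over 70 s, if anything falls off the work surface, if the arm or the gripper's body presses on something with over 40 N, if the wrist force passes 120 N, or if a joint passes its speed limit or range.

ROBOT

A 7-joint arm with a two-finger parallel gripper is mounted at the origin on the work surface. World frame = base frame: x ahead of the robot, y to its left, z up, the work surface at z = 0. Lengths are in mm, angles in rad, forces in N, time in s.
With the tool pointing down it reaches from about 425 to 1025 mm from the base axis. Payload 3.6 kg.
Tool frame: the origin (TCP) lies at the very end of the fingers, on their centre line; the grasp point (between the pads) lies env.hold_point_z behind it (env.hold_point_z is the distance from the TCP to the grasp point, in mm); z points along the fingers, y is the line along which they close (so a half turn about z gives the same grasp; the last joint's range is limited). The gripper opens to 85 mm and grips with 20 to 120 N. Pads are 22 mm wide; open, the fingers measure 114 mm over their backs; the gripper's body (76 mm by 85 mm) begins 54 mm behind the grasp point. The pads swing forward as they close: fully open they stand 13 mm farther back than shut.
Start: joints at [1.234, 0.591, 0.048, 1.609, -0.033, 0.943, -0.034], TCP at [175.011, -703.563, 231.302] pointing down, gripper open.
Joint ranges: [-2.69, 2.69], [-0.47, 2.24], [-1.27, 1.36], [0.19, 2.51], [-1.53, 4.68], [0.08, 2.07], [-3.09, 3.09]. Speed limits (rad/s): [2.57, 2.57, 3.14, 3.14, 3.14, 3.14, 3.14].

INTERFACE

Orientations are given as a 3x3 rotation matrix whose columns are the frame's x, y, z axes.
In Python, from plant import env gives the robot as it stands. Calls block until the motion is done:
- env.move_to(position, orientation): joint-space move of the TCP to a pose.
- env.move_l(position, ori=None, speed=150): straight line of the TCP; ori=None keeps the orientation; speed is the mean speed in mm/s.
- env.goto_joints(angles): joint-space move.
- env.grip(opening): opening from 0.0 (shut) to 1.0 (fully open); the grip force is fixed at half the most; returns when the fingers have stopped.
- env.hold(seconds).
- env.solve_ik(position, orientation): joint angles nearest the present ones, or None.
- env.sense(): the state.
- env.camera(name): name is "side" or "top" or "wrist"; returns the picture (384x512x3 uint8, blue, green, red); there is no depth.
- env.get_calibration(name): a dict with "K" (3x3 intrinsics, pixels), "R" (3x3) and "t" (3): a world point X has camera coordinates R X + t; the wrist camera has in their place "mount" (4x4, takes a point from camera to tool coordinates, whose origin is the TCP and whose axes are the flange's). Camera axes: x right, y down, z forward; pixel columns grow to the right and rows downward; lengths in mm; the calibration is good to about 2 mm. A picture is of the moment at which its call begins: read the wrist's pose just before it. get_calibration takes no time and is no camera call.
A pose or a line that the arm cannot do raises env.Unreachable and nothing moves.
- env.job_done(): hands the job in; it is judged then, once.
Trained networks look in the newest picture that a camera, given by its name, has taken for a name from the list of things; names that differ only in an ending like _2 or _b are one class to them, and where a whole thing is asked for, a point or a joint stands for the part that bears it (a point fixed in the world has none). Each returns a list of dicts, best first, with "score" (0 to 1); they miss things now and then, are a little off and sometimes report something else, mostly with a low value. They report only what shows in the picture. A call takes as long as a camera call. They do not tell look-alikes from the thing itself.
- env.search_frame(camera, label): "box" ([left, top, width, height] in pixels, round what is visible of it).
The state is a dict: "time": time; "q": joint angles; "dq": joint speeds; "joint_efforts": joint torques, N m; "ee_pos": TCP position; "eef_rot": TCP orientation; "wrist_force": force on the tool from outside, world axes, zero at the start; "torque": the same for the moment, N m; "finger_gap": opening from 0.0 (shut) to 1.0 (fully open); "grasp_force": force on a finger pad.
Only numpy, scipy, OpenCV 4.12 (cv2) and the standard library are available. Lean on these libraries where they do the work, as an engineer would, in place of code of your own. Each camera call takes 0.05 s, during which the arm holds its last target. There are 200 camera calls.

## Working session

There is one attempt and no reset: what is moved stays moved. The work goes in short steps, each a Python script; the robot and the scene stay as the last script left them, time stands still between calls to the robot, and variables do not carry over. Pictures are saved under pics/ and viewed, at most 10 in all, crops included, and the job is handed in when it is done.

```bash
mkdir -p pics; ls; python3 - <<'E'
from plant import env
import cv2,numpy as np
for n in("top","side"):
    im=env.camera(n); cv2.imwrite(f"pics/{n}0.png",im)
    c=env.get_calibration(n); print(n,np.round(c["K"],1).tolist(),np.round(c["R"],4).tolist(),np.round(c["t"],1).tolist())
    for l in("jig","block_mid","wrench_head","wrench_grip","bowl_mid","jar_mid","cup_mid"):
        print(l,[(np.round(d["box"]).astype(int).tolist(),round(d["score"],2)) for d in env.search_frame(n,l)][:4])
s=env.sense();print(s["time"],s["eef_rot"],env.hold_point_z,s["wrist_force"])
E
```

```text
pics
top [[403.8, 0.0, 254.3], [0.0, 403.8, 181.4], [0.0, 0.0, 1.0]] [[-0.0072, -1.0, -0.0017], [-0.9948, 0.0073, -0.1013], [0.1013, 0.001, -0.9949]] [41.3, 614.0, 874.4]
jig [([194, 155, 143, 102], 0.6)]
block_mid [([147, 241, 24, 26], 0.98), ([238, 273, 27, 27], 0.88), ([208, 196, 26, 29], 0.57)]
wrench_head [([258, 174, 80, 41], 0.67)]
wrench_grip [([281, 175, 56, 27], 0.78)]
bowl_mid [([119, 153, 53, 45], 0.6)]
jar_mid [([359, 202, 35, 26], 0.85)]
cup_mid [([219, 98, 27, 33], 0.85)]
side [[351.9, 0.0, 256.9], [0.0, 351.9, 194.4], [0.0, 0.0, 1.0]] [[-0.9729, -0.2313, 0.0063], [-0.1216, 0.4879, -0.8644], [0.1969, -0.8417, -0.5028]] [584.4, 115.3, 722.9]
jig [([205, 158, 120, 114], 0.63)]
block_mid [([336, 216, 28, 29], 0.93), ([290, 274, 36, 36], 0.85), ([251, 210, 36, 32], 0.63)]
wrench_head [([260, 158, 26, 45], 0.91), ([285, 143, 22, 37], 0.44)]
wrench_grip [([261, 155, 12, 29], 0.69)]
bowl_mid [([167, 248, 70, 58], 0.9)]
jar_mid [([204, 158, 122, 115], 0.7), ([289, 143, 17, 35], 0.69)]
cup_mid [([160, 190, 32, 36], 0.58)]
0.8 [[ 9.70421915e-01  2.41415218e-01 -2.23072467e-05]
 [ 2.41415216e-01 -9.70421913e-01 -6.93085311e-05]
 [-3.83795751e-05  6.18732087e-05 -9.99999997e-01]] 18.700000000000003 [ 0.2576078  -0.05744165 -0.35098529]
```

```bash
python3 - <<'E'
import cv2
a=cv2.imread("pics/top0.png")[90:310,100:400];cv2.imwrite("pics/topc.png",cv2.resize(a,(800,587),interpolation=cv2.INTER_CUBIC))
a=cv2.imread("pics/side0.png")[130:320,150:400];cv2.imwrite("pics/sidec.png",cv2.resize(a,(780,593),interpolation=cv2.INTER_CUBIC))
E
```

```text
(no output)
```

View pics/topc.png

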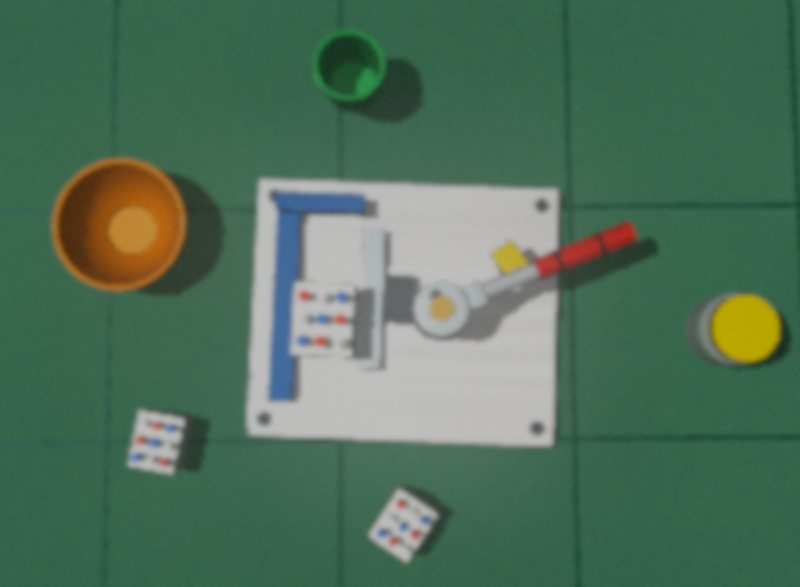

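View pics/sidec.png

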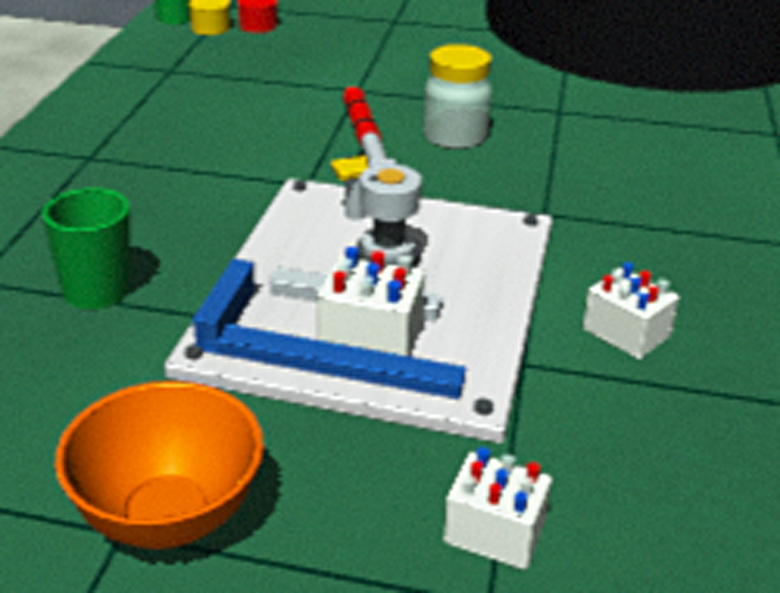

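The block to use (the large one in the channel) is at top crop (323,318). The wrench head is at (441,308), the handle tip at (635,232) and the pad at (510,257). The plate corners are (259,179), (559,188), (553,445) and (247,435). Clockwise swings the handle toward image-down. The two smaller blocks lie off the jig.

```bash
cat > h.py <<'E'
from plant import env
import cv2,numpy as np
from scipy.optimize import least_squares
C=env.get_calibration("top")
def proj(X):
    c=(np.asarray(C["R"])@np.atleast_2d(X).T).T+np.asarray(C["t"]).ravel(); u=(np.asarray(C["K"])@c.T).T; return u[:,:2]/u[:,2:]
def back(px,z):  # world point at height z
    R=np.asarray(C["R"]);t=np.asarray(C["t"]).ravel(); d=R.T@np.linalg.inv(C["K"])@np.r_[px,1]; o=-R.T@t
    return o+d*(z-o[2])/d[2]
crop=lambda p: np.asarray(p)/ (800/300)+[100,90]
def j2w(p,xy):
    c,s=np.cos(p[2]),np.sin(p[2]); return np.r_[p[0]+c*xy[0]-s*xy[1],p[1]+s*xy[0]+c*xy[1]]
def tooldown(ang): # tool z down, tool y along world angle ang
    y=np.r_[np.cos(ang),np.sin(ang),0]; z=np.r_[0,0,-1.]; return np.c_[np.cross(y,z),y,z]
E
python3 - <<'E'
from h import *
J=[(110,110,12),(110,-150,12),(-110,-150,12),(-110,110,12),(0,-50,82)]
P=crop([(259,179),(559,188),(553,445),(247,435),(441,308)])
# head top height unknown -> treat z=80, low weight
w=np.array([1,1,1,1,.3])
f=lambda p:((proj([np.r_[j2w(p,j[:2]),j[2]] for j in J])-P)*w[:,None]).ravel()
r=least_squares(f,[600,0,0]);p=r.x;print("jig",p,np.round(r.fun,2))
np.save("jig.npy",p)
ax=j2w(p,(0,-50));print("axis",ax)
e=back(crop((634,232)),79)[:2];g=back(crop((540,267)),79)[:2]
for q in(e,g):d=q-ax;print("handle",d,np.hypot(*d),np.arctan2(d[1],d[0]))
d=back(crop((510,257)),58)[:2]-ax;print("pad",d,np.hypot(*d),np.arctan2(d[1],d[0]))
for n,c,z in(("blk",(323,320),57),("blkfront",(325,283),57),("blkrear",(322,357),57),("jar",(747,328),80),("bowl",(120,224),50),("cup",(350,65),70),("stopface",(330,214),26),("railend",(281,400),24)):
    q=back(crop(c),z)[:2]; c_,s_=np.cos(p[2]),np.sin(p[2]);v=q-p[:2];print(n,np.round(q),"jig",np.round([c_*v[0]+s_*v[1],-s_*v[0]+c_*v[1]]))
E
```

```text
jig [ 5.60049099e+02  6.32531691e+01 -3.98291250e-02] [-0.24 -0.4   0.07 -0.16  0.48  0.31 -0.34  0.21  0.08 -0.02]
axis [558.05816943  13.29282279]
handle [  59.41798326 -153.91956686] 164.99008999864492 -1.2023884233450812
handle [ 31.99215164 -78.48607386] 84.75589393001438 -1.1837420275121526
pad [ 42.00295007 -56.69426405] 70.55839701881399 -0.9331655434595052
blk [550. 109.] jig [-12.  45.]
blkfront [580. 107.] jig [18. 45.]
blkrear [520. 110.] jig [-42.  45.]
jar [ 541. -227.] jig [  -8. -291.]
bowl [630. 277.] jig [ 62. 217.]
cup [758.  86.] jig [197.  31.]
stopface [641. 106.] jig [79. 46.]
railend [485. 147.] jig [-79.  80.]
```

```bash
python3 - <<'E'
from h import *
p=np.load("jig.npy");R=tooldown(-np.pi/2+p[2]);u=np.r_[np.cos(p[2]),np.sin(p[2])]
P=lambda x,z:np.r_[j2w(p,(x,45)),z]
env.grip(0.0)
env.move_to(P(-85,140),R); env.move_l(P(-85,29),speed=150)
f0=np.array(env.sense()["wrist_force"]);print(env.sense()["time"],f0)
env.move_l(P(-60,29),speed=60)
x=-60;log=[]
while x<20:
    x+=1.5 if x<-5 else .7
    env.move_l(P(x,29),speed=40 if x<-5 else 15)
    s=env.sense();f=-(np.array(s["wrist_force"])-f0)[:2]@u;log.append((round(x,1),round(f,1)))
    if f>8:break
print(log,s["time"])
E
```

```text
5.525 [ 0.45704248  0.42373796 -0.48768169]
[(-58.5, np.float64(0.6)), (-57.0, np.float64(0.1)), (-55.5, np.float64(0.8)), (-54.0, np.float64(0.7)), (-52.5, np.float64(0.7)), (-51.0, np.float64(0.2)), (-49.5, np.float64(2.5)), (-48.0, np.float64(1.4)), (-46.5, np.float64(0.9)), (-45.0, np.float64(0.6)), (-43.5, np.float64(1.3)), (-42.0, np.float64(0.7)), (-40.5, np.float64(1.7)), (-39.0, np.float64(0.8)), (-37.5, np.float64(0.6)), (-36.0, np.float64(0.2)), (-34.5, np.float64(1.5)), (-33.0, np.float64(0.8)), (-31.5, np.float64(1.3)), (-30.0, np.float64(0.9)), (-28.5, np.float64(1.2)), (-27.0, np.float64(2.4)), (-25.5, np.float64(1.7)), (-24.0, np.float64(1.3)), (-22.5, np.float64(0.2)), (-21.0, np.float64(2.5)), (-19.5, np.float64(1.2)), (-18.0, np.float64(1.1)), (-16.5, np.float64(1.4)), (-15.0, np.float64(1.2)), (-13.5, np.float64(1.2)), (-12.0, np.float64(1.0)), (-10.5, np.float64(1.2)), (-9.0, np.float64(0.3)), (-7.5, np.float64(1.9)), (-6.0, np.float64(2.0)), (-4.5, np.float64(1.4)), (-3.8, np.float64(1.3)), (-3.1, np.float64(2.2)), (-2.4, np.float64(2.1)), (-1.7, np.float64(2.7)), (-1.0, np.float64(2.3)), (-0.3, np.float64(2.1)), (0.4, np.float64(2.6)), (1.1, np.float64(1.3)), (1.8, np.float64(2.3)), (2.5, np.float64(1.5)), (3.2, np.float64(1.2)), (3.9, np.float64(1.3)), (4.6, np.float64(2.1)), (5.3, np.float64(2.1)), (6.0, np.float64(2.0)), (6.7, np.float64(1.8)), (7.4, np.float64(1.0)), (8.1, np.float64(1.8)), (8.8, np.float64(2.2)), (9.5, np.float64(2.2)), (10.2, np.float64(4.0)), (10.9, np.float64(5.7)), (11.6, np.float64(6.4)), (12.3, np.float64(8.4))] 21.3417
```

```bash
python3 - <<'E'
from h import *
p=np.load("jig.npy");ax=j2w(p,(0,-50))
R0=tooldown(-np.pi/2+p[2])
env.move_l(np.r_[j2w(p,(-15,45)),29],speed=100)
env.move_l(np.r_[j2w(p,(-15,45)),150],speed=200)
W=lambda a,z:(np.r_[ax+120*np.r_[np.cos(a),np.sin(a)],z],tooldown(a+np.pi/2))
env.grip(0.5)
for a in(-1.195,-1.6,-2.0,-2.2,-.8):
    q=env.solve_ik(*W(a,56));print(a,None if q is None else np.round(q,2))
env.move_to(*W(-1.195,150))
cv2.imwrite("pics/t1.png",cv2.resize(env.camera("top")[90:310,100:400],(800,587),interpolation=cv2.INTER_CUBIC))
cv2.imwrite("pics/w1.png",env.camera("wrist"))
s=env.sense();print(s["time"],s["q"],s["finger_gap"])
E
```

```text
-1.195 [ 0.49  0.76 -0.59  1.96  0.7   0.64 -0.18]
-1.6 [ 0.44  0.69 -0.46  2.07  0.61  0.52 -0.5 ]
-2.0 [ 0.35  0.64 -0.33  2.18  0.52  0.41 -0.84]
-2.2 [ 0.28  0.61 -0.27  2.23  0.46  0.35 -1.01]
-0.8 [ 0.5   0.82 -0.7   1.87  0.78  0.74  0.13]
24.7917 [ 0.54590621  0.63168681 -0.66394117  1.91677025  0.54385701  0.7795555
 -0.04675543] 0.49632094611788014
```

View pics/t1.png

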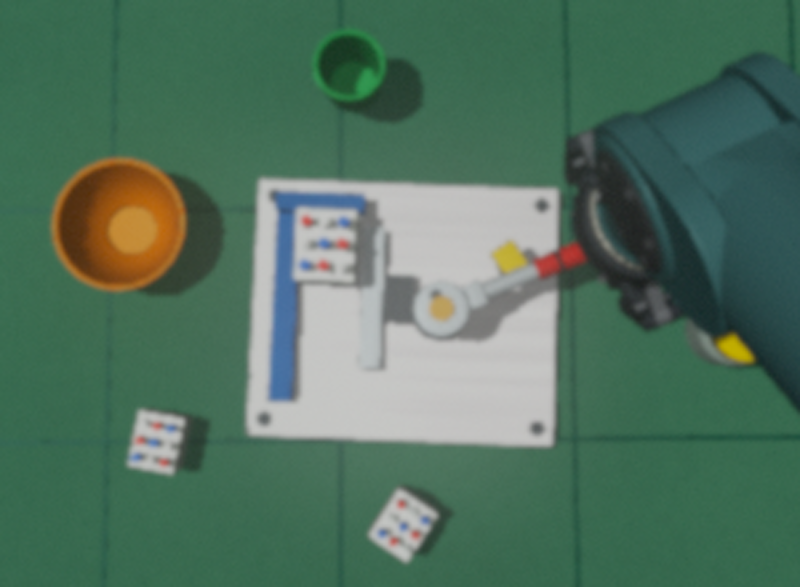

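View pics/w1.png

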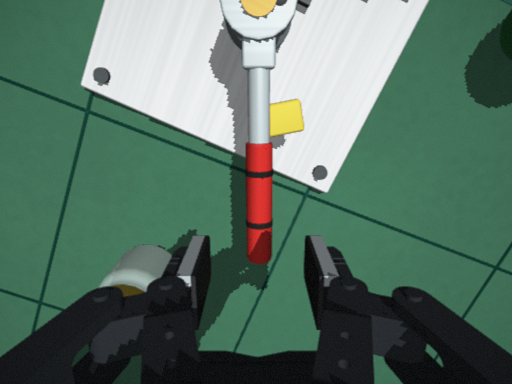

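The block sits against the stop: its leading edge is at crop row ~207. In the wrist view the handle runs centred between the fingers at column 259. Next step: lower over it and swing.

```bash
python3 - <<'E'
from h import *
p=np.load("jig.npy");ax=j2w(p,(0,-50))
W=lambda a,z:(np.r_[ax+120*np.r_[np.cos(a),np.sin(a)],z],tooldown(a+np.pi/2))
go=lambda a,v:env.move_l(W(a,56)[0],W(a,56)[1],speed=v)
env.move_l(W(-1.195,56)[0],speed=120)
env.hold(.1);f0=np.mean([env.sense()["wrist_force"] for _ in range(5)],0);print(f0,env.sense()["time"])
def force(a):
    v=[]
    for _ in range(4):
        v.append(env.sense()["wrist_force"]);env.hold(.01)
    f=np.mean(v,0)-f0; return f[:2]@np.r_[-np.sin(a),np.cos(a)]  # reaction is anticlockwise
a=-1.195;peak=0;log=[];ok=False
go(a-.1,60);a-=.1
while a>-2.3:
    a-=.009 if peak>4 else .013
    go(a,30);f=force(a);log.append((round(a,3),round(float(f),1)))
    peak=max(peak,f)
    if peak>8 and f<peak-1.9: ok=True;break
    if f>20 or env.sense()["time"]>55:break
env.hold(.08);t=env.sense()["time"];f=force(a)
print(ok,peak,f,t,log)
E
```

```text
[0.63045852 0.42655255 0.29884272] 25.825
True 10.248576909322896 8.343969736285239 47.7917 [(-1.308, -0.3), (-1.321, -0.9), (-1.334, -0.4), (-1.347, -1.1), (-1.36, -0.6), (-1.373, -0.4), (-1.386, -0.4), (-1.399, -0.5), (-1.412, -1.1), (-1.425, -0.8), (-1.438, -0.8), (-1.451, -1.1), (-1.464, -0.3), (-1.477, -0.8), (-1.49, -0.4), (-1.503, -0.7), (-1.516, -0.5), (-1.529, -0.8), (-1.542, -0.9), (-1.555, -0.9), (-1.568, -0.4), (-1.581, -0.7), (-1.594, -0.7), (-1.607, -1.0), (-1.62, -0.5), (-1.633, -0.2), (-1.646, 1.5), (-1.659, 3.9), (-1.672, 5.0), (-1.681, 4.8), (-1.69, 5.4), (-1.699, 5.0), (-1.708, 5.1), (-1.717, 5.1), (-1.726, 5.7), (-1.735, 5.9), (-1.744, 5.8), (-1.753, 5.8), (-1.762, 5.9), (-1.771, 6.2), (-1.78, 6.0), (-1.789, 6.2), (-1.798, 6.3), (-1.807, 6.1), (-1.816, 6.3), (-1.825, 6.7), (-1.834, 7.1), (-1.843, 6.7), (-1.852, 7.1), (-1.861, 7.3), (-1.87, 7.2), (-1.879, 7.3), (-1.888, 7.3), (-1.897, 7.6), (-1.906, 7.3), (-1.915, 8.0), (-1.924, 8.1), (-1.933, 7.8), (-1.942, 8.4), (-1.951, 8.1), (-1.96, 8.3), (-1.969, 9.3), (-1.978, 8.7), (-1.987, 8.9), (-1.996, 8.9), (-2.005, 9.2), (-2.014, 9.3), (-2.023, 9.4), (-2.032, 9.5), (-2.041, 9.3), (-2.05, 9.9), (-2.059, 10.1), (-2.068, 10.2), (-2.077, 10.1), (-2.086, 9.4), (-2.095, 8.2)]
```

The click happened at about -2.08. The bend is only ~0.03 rad, so I'll add a small margin (well below 0.10), then swing back to rest.

```bash
python3 - <<'E'
from h import *
p=np.load("jig.npy");ax=j2w(p,(0,-50))
W=lambda a,z:(np.r_[ax+120*np.r_[np.cos(a),np.sin(a)],z],tooldown(a+np.pi/2))
go=lambda a,v:env.move_l(W(a,56)[0],W(a,56)[1],speed=v)
f0=np.array([.63,.43,.3])
def force(a):
    v=[]
    for _ in range(4):
        v.append(env.sense()["wrist_force"]);env.hold(.01)
    return (np.mean(v,0)-f0)[:2]@np.r_[-np.sin(a),np.cos(a)]
a=-2.095
for _ in range(2):
    a-=.008; go(a,30); f=force(a); print(a,f)
    if f<7.3:break
env.hold(.06)
go(-2.06,60)
for b in np.arange(-2.0,-.83,.1): go(b,90)
go(-.83,60);env.hold(.1);print("f",force(-.83))
go(-.87,60)   # back off so neither finger touches
cv2.imwrite("pics/w2.png",env.camera("wrist"));print(env.sense()["time"])
E
```

```text
-2.103 7.288032840115164
f -1.3564963874864915
52.5083
```

View pics/w2.png

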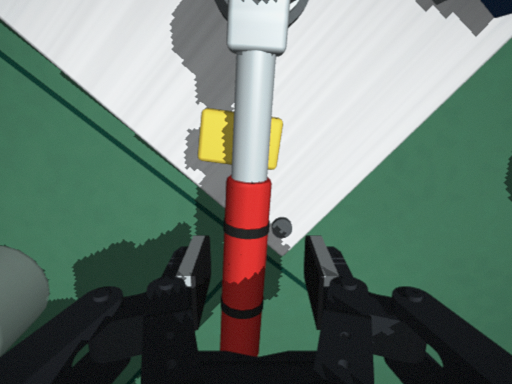

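The handle lies over the yellow pad: shank at column 254, pad centre near (240,138). Neither finger touches it, so I'll lift off and check.

```bash
python3 - <<'E'
from h import *
p=np.load("jig.npy");ax=j2w(p,(0,-50))
s=env.sense();env.move_l(np.r_[s["ee_pos"][:2],170],speed=150)
env.move_to(np.r_[500,-330,240],s["eef_rot"])
cv2.imwrite("pics/t2.png",cv2.resize(env.camera("top")[90:310,100:400],(800,587),interpolation=cv2.INTER_CUBIC))
print(env.sense()["time"])
E
```

```text
54.6
```

View pics/t2.png

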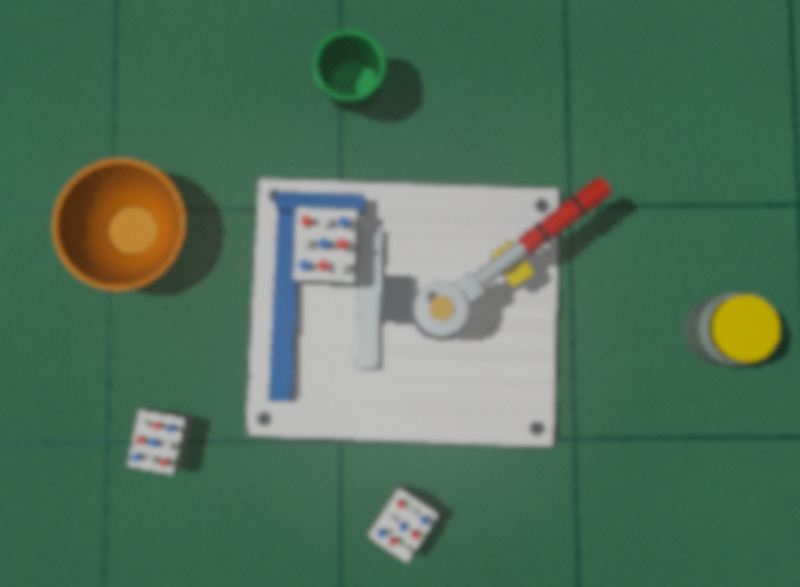

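```bash
python3 - <<'E'
from h import *
p=np.load("jig.npy");ax=j2w(p,(0,-50))
for n,c,z in(("tip",(605,187),76),("inner",(527,243),76),("pad",(513,262),58),("padA",(510,257),58),("padB",(516,265),58)):
    d=back(crop(c),z)[:2]-ax;print(n,np.hypot(*d),np.arctan2(d[1],d[0]))
E
python3 - <<'E'
import cv2
a=cv2.imread("pics/t2.png")[210:310,440:560];cv2.imwrite("pics/z.png",cv2.resize(a,(720,600),interpolation=cv2.INTER_CUBIC))
E
```

```text
tip 163.6117530906292 -0.9415784509076991
inner 85.98354372332798 -0.9280671987726546
pad 70.18172026258627 -1.0003691083952506
padA 70.55839701881399 -0.9331655434595052
padB 70.94996542154962 -1.0479449293144418
```

View pics/z.png

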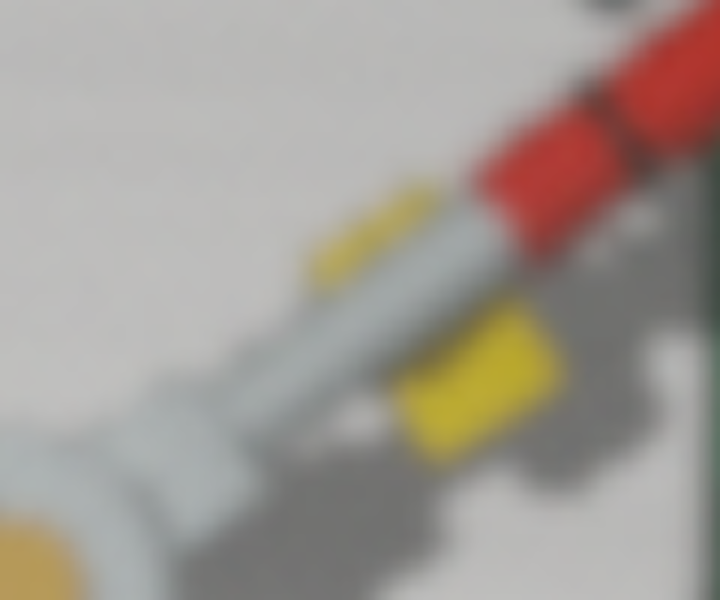

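The pad centre is at about -1.01 rad and the handle at -0.935. That puts the handle about 9 mm off, inside the 25 mm allowed. The block is home, the wrench straight and the bystanders unmoved.

```bash
python3 -c "
from plant import env
print(env.job_done(),env.sense()['time'])"
```

```text
the job is handed in; nothing more can be done
the job is handed in; nothing more can be done
```

I handed the job in at about 55 s of the 70 s limit, and no verdict came back. By my camera and force readings, the block is home, the wrench clicked and was stopped at an estimated 0.03–0.05 rad of bend (0.10 fails), its handle lies about 9 mm from the rest point, and the bowl, jar and cup have not moved.

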